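# Hook the setting spacer out of its slot and under the comparator

### The job

The brass setting spacer of the pot gauge has slid some way down its narrow slot. Take the hooked pick from its stand, feel for the spacer's cross-bar in the slot, hook it and drag the spacer out with the pick until the comparator's sprung spindle stands on its flat top, then unhook and hang the pick back upright in the fork of its stand. Last, zero the comparator by pressing its red button fully down and letting go; leave the pots, bowl and cup alone.

Things in the scene. Friction and masses are not known exactly. Their poses are not given: they have to be found in the camera images.
- gauge: Fixed pot gauge: grey base plate 295 x 75 x 12 mm with a blue block on it (170 long, 60 wide, top 62 mm above the table), cut by a narrow slot open at its top and mouth. Origin: underside of the plate, on the slot's centre line at its mouth. x runs from the mouth into the slot, z up. In front of the mouth lies the anvil, level with the slot floor, 12 mm above the table.
- mouth (a point): Middle of the slot floor at the slot's mouth; axes as the gauge's. The slot is 20 mm wide and 50 mm deep from above, closed at its far end. Two steel guide strips, 6 mm high and 20 mm apart inside, continue it over the anvil to x = -125 mm.
- slot_mid (a point): Point on the slot floor 80 mm in from the mouth; axes as the gauge's. Loose in the slot lies the brass spacer, 100 x 18 mm, about 0.2 kg, long side along the slot. Its pose is NOT reported: its middle lies 66 to 108 mm in, to be felt with the pick or seen from above. From its nose (-x end, 12 mm high) a ramp of 14 mm rises to a flat top 46 mm long, 22 mm high.
- slot_end (a point): Slot floor at its closed end, 160 mm in; axes as the gauge's. A black backstop 30 mm high sits at an unreported depth just behind the spacer. Spacer, from its middle towards here: flat top to 10 mm; cross-bar 16 to 22 mm, underside 20, top 26 mm up; pocket open from above 22 to 46 mm, floor 10 mm up (also under the bar), cheeks 12 mm apart; rear wall 46 to 50 mm, 26 mm up.
- under_spindle (a point): On the spindle's axis, 22 mm above the anvil, at x = -75, y = 0 mm of the gauge; axes as the gauge's. The middle of the spacer's flat top (13 mm nose-side of the spacer's middle) belongs here. Above: comparator head, black disc of 52 mm diameter, 77 to 104 mm above the table, red cap to 117 mm; its arm goes to a round post of 18 mm at y = +62 mm, 97 mm high.
- spindle (a joint): Lift of the comparator's sprung spindle (vertical steel rod of 8 mm, round end of 5 mm radius), in m: 0 = down, its end 17 mm above the anvil; it rises as the spacer's ramp goes under it and reads about 0.005 on the spacer's flat top; most 0.012. The spring presses it down with about 2.7 N at 0 and 4.7 N at 0.005.
- zero (a joint): Travel of the red zero button in m: 0 = up, 0.006 = fully down (about 5 N); it springs back.
- zero_top (a point): Centre of the top of the red zero button, 28 mm across, on a grey readout pod (55 x 50 mm, 45 mm high) beside the anvil, at x = -40, y = -85 mm of the gauge. It is pressed straight down. Axes as the gauge's.
- pick: Loose hooked pick, 0.12 kg, hung upright by its collar in the stand's fork. Origin: on the shaft's axis at the hook's underside, its lowest point; z up the shaft. Steel shaft of 6 mm diameter; hook: a foot 5 mm wide, 5 mm high, reaching 12 mm from the axis along -x. Collar of 36 mm diameter 110 to 116 mm up; orange square handle 20 x 20 mm from 116 to 181 mm up.
- pick_grip (a point): Centre of the orange handle, 149 mm above the hook's underside; axes as the pick's, the handle's faces square to them.
- pick_collar (a point): Point on the shaft's axis at the underside of the pick's collar (110 mm above the hook's underside).
- stand: Fixed wooden pick stand: base 110 x 90 x 12 mm; behind the fork an upright board 50 mm wide (x 30 to 46 mm, top 137 mm above the table). Origin: centre of the base's underside; z up.
- fork (a point): Where the hung pick's collar underside belongs: midway between the two level prongs, at their tops (x = y = 0, z = 140 mm of the stand). The prongs run along the stand's x from -24 to +31 mm, each 12 mm wide, 18 mm apart inside, open to -x, with lips 4 mm high at the open ends. Axes as the stand's. The pick hangs with its hook towards -x.
- green_pot: Bystander: loose green glazed flower pot, 105 mm high, 104 mm across; origin at the centre of its underside.
- pink_bowl: Bystander: loose pink bowl, 55 mm high, 100 mm across; origin at the centre of its underside.
- clay_cup: Bystander: loose terracotta cup, 75 mm high, 80 mm across; origin at the centre of its underside.

How it is judged:
On the way, in this order (a step that is already met when the one before it is completed fails the run):
1. the hook has been let down below the level of the spacer's top, more than 60 mm in from the mouth (y of pick in the frame of mouth between -0.01 and 0.01 m and z of pick in the frame of mouth below 0.018 m and x of pick in the frame of mouth above 0.06 m), for 0.1 s.
2. the spacer has been dragged out with the pick: the spindle stands on its flat top while the hook is still down behind it, in front of the mouth (value of joint spindle between 0.0035 and 0.0065 m and velocity of joint spindle between -0.01 and 0.01 m/s and y of pick in the frame of mouth between -0.01 and 0.01 m and z of pick in the frame of mouth below 0.018 m and x of pick in the frame of mouth between -0.075 and -0.005 m), for 0.2 s.
3. the pick hangs in its fork, the spacer still in its place (value of joint spindle between 0.0035 and 0.0065 m and velocity of joint spindle between -0.01 and 0.01 m/s and distance between pick_collar and fork below 0.012 m and angle between pick's own z axis and vertical below 0.12 rad and linear speed of pick below 0.02 m/s), for 0.2 s.
4. the red zero button is pressed down, with the spacer under the spindle and the pick hung up (all of step 3 and value of joint zero above 0.004 m), for 0.02 s.
At the end, for the whole second after the job is handed in: The spindle stands still on the spacer's flat top (raised 3.5 to 6.5 mm); the pick hangs upright (within 0.12 rad) and still in the fork, its collar within 12 mm of its place; the zero button is up (within 2 mm) (all of step 3 and value of joint zero below 0.002 m); the robot touches nothing.
It fails at once if the green pot is pushed more than 20 mm or tipped (distance of green_pot from where it was at the start of the episode above 0.02 m or angle between green_pot's own z axis and vertical above 0.3 rad).
It fails at once if the pink bowl is pushed more than 20 mm or tipped (distance of pink_bowl from where it was at the start of the episode above 0.02 m or angle between pink_bowl's own z axis and vertical above 0.3 rad).
It fails at once if the clay cup is pushed more than 20 mm or tipped (distance of clay_cup from where it was at the start of the episode above 0.02 m or angle between clay_cup's own z axis and vertical above 0.3 rad).
It also fails if it takes over 72 s, if anything falls off the work surface, if the arm or the gripper's body presses on something with over 40 N, if the wrist force passes 120 N, or if a joint passes its speed limit or range.

### The arm

A 6-joint arm with a two-finger parallel gripper is mounted at the origin on the work surface. World frame = base frame: x ahead of the robot, y to its left, z up, the work surface at z = 0. Lengths are in m, angles in rad, forces in N, time in s.
With the tool pointing down it reaches from about 0.35 to 0.975 m from the base axis. Payload 4.9 kg.
Tool frame: the origin (TCP) lies on the front face of the gripper's body, between the roots of the fingers; the fingertips stand ctrl.tip_extent ahead of it and the grasp point (between the pads) lies 54 mm ahead of it (ctrl.tip_extent is the distance from the TCP to the fingertips, in m); z points along the fingers, y is the line along which they close (so a half turn about z gives the same grasp; the last joint's range is limited). The gripper opens to 85 mm and grips with 20 to 120 N. Pads are 22 mm wide; open, the fingers measure 114 mm over their backs; the gripper's body (76 mm by 85 mm) begins 54 mm behind the grasp point. The pads swing forward as they close: fully open they stand 13 mm farther back than shut.
Start: joints at [1.01, 0.053, 1.613, -0, 1.476, -0.119], TCP at [0.267, 0.565, 0.304] pointing down, gripper open.
Joint ranges: [-3.01, 3.01], [-1.01, 2.22], [0.06, 2.58], [-1.02, 4.17], [0.09, 2.62], [-3.14, 3.14]. Speed limits (rad/s): [2.57, 2.57, 3.14, 3.14, 3.14, 3.14].

### API

Orientations are given as a rotation vector (axis times angle).
In Python, from station import ctrl gives the robot as it stands.
- The arm moves only by the tool apply_moves, never from a script. Its argument "rows" is one flat list of numbers, 6 for each row, row after row: the shift along the tool's x, y, z normalised to -1 to 1, where 1 is 0.6 m, then the turn, a rotation vector about the tool's x, y, z normalised to -1 to 1, where 1 is 90 degrees. A call has 1 to 20 rows; each row is the pose to reach, as a shift and turn from the pose commanded when the call began, along the tool's axes at that moment; what a row does not reach only later rows make up. A row lasts 1/10 s, in which the tool goes at most 50 mm and 8.59 degrees, less where a joint would pass 70% of its speed; a pose out of reach is approached as far as the arm can. A call with a number of a shift or a turn outside -1 to 1 is refused whole. A call with a gripper value outside its range is refused whole. "grip" is the opening, from 0 (shut) to 1 (fully open), set as the call begins (left out, the last holds). The fingers move at their own pace and stop on an object; "grip_force" is the grip in N (left out, the last holds). Time passes only in rows, so rows that repeat a pose let the fingers close. It gives the time, the measured TCP pose, the force, the opening and the grip force at its end, in the units of the state.
- ctrl.get_obs(): the state, without advancing time (a new reading comes with each control period).
- ctrl.get_image(name): name is "scene" or "top" or "wrist"; returns (picture, depth): 400x640x3 uint8, blue, green, red; 400x640 float32, m along the optical axis (not along the pixel's ray), 0 where there is no reading.
- ctrl.camera_model(name): a dict with "mtx" (3x3 intrinsics, pixels), "R" (3x3) and "t" (3): a world point X has camera coordinates R X + t; the wrist camera has in their place "tool_from_camera" (4x4, takes a point from camera to tool coordinates, whose origin is the TCP and whose axes are the flange's). Camera axes: x right, y down, z forward; pixel columns grow to the right and rows downward; lengths in m; the calibration is good to about 2 mm. A picture is of the moment at which its call begins: read the wrist's pose just before it. camera_model takes no time and is no camera call.
- ctrl.finish_job(): hands the job in; it is judged then, once.
The state is a dict: "t": time; "q": joint angles; "dq": joint speeds; "effort": joint torques, N m; "tool_pos": TCP position; "tool_rot": TCP orientation; "contact_force": force on the tool from outside, world axes, zero at the start; "wrist_torque": the same for the moment, N m; "opening": finger opening in m; "grip_force": force on a finger pad.
Only numpy, scipy, OpenCV 4.12 (cv2) and the standard library are available. Lean on these libraries where they do the work, as an engineer would, in place of code of your own. Each camera call takes 0.05 s, during which the arm holds its last target. There are 200 camera calls.

## Working session

There is one attempt and no reset: what is moved stays moved. The work goes in short steps, Python scripts to look and compute and a tool call to move; the robot and the scene stay as the last step left them, time stands still between calls to the robot, and variables do not carry over. Pictures are saved under pics/ and viewed, at most 10 in all, crops included, and the job is handed in when it is done.

Besides the shell and the picture viewer there is one more tool, called after "Call:" as name(argument=value, ...) on one line, values as JSON. apply_moves: Moves the arm, as the interface text tells. Its arguments: {"type":"object","properties":{"rows":{"type":"array","items":{"type":"number"}},"grip":{"type":"number"},"grip_force":{"type":"number"}},"required":["rows"]}

```bash
ls; mkdir -p pics
python3 - <<'E'
from station import ctrl
import cv2,numpy as np
o=ctrl.get_obs();print(o['t'],o['tool_pos'],o['tool_rot'],ctrl.tip_extent)
for n in ['top','scene']:
    im,d=ctrl.get_image(n);cv2.imwrite(f'pics/{n}0.png',im);np.savez(f'{n}0.npz',im=im,d=d)
    m=ctrl.camera_model(n);print(n,m)
print(ctrl.camera_model('wrist'))
E
```

```text
pics
0.0 [0.26695274 0.56458928 0.30267332] [-6.88186942e-01 -3.06459126e+00  2.99459532e-03] 0.0726
top {'mtx': array([[374.4708404 ,   0.        , 321.23771656],
       [  0.        , 374.4708404 , 199.4358698 ],
       [  0.        ,   0.        ,   1.        ]]), 'R': array([[ 4.52491491e-02, -9.98975472e-01, -7.21965204e-04],
       [-9.76453095e-01, -4.40763652e-02, -2.11179136e-01],
       [ 2.10930956e-01,  1.02606414e-02, -9.77447109e-01]]), 't': array([-0.02867394,  0.61026523,  0.89149652])}
scene {'mtx': array([[399.36170857,   0.        , 311.98665407],
       [  0.        , 399.36170857, 193.64364877],
       [  0.        ,   0.        ,   1.        ]]), 'R': array([[-0.42594553,  0.90473538, -0.00492841],
       [ 0.79404432,  0.37121058, -0.48134843],
       [-0.43366348, -0.20894159, -0.87651548]]), 't': array([ 0.2393819 , -0.42080958,  1.39116911])}
{'mtx': array([[309.49873433,   0.        , 323.6421978 ],
       [  0.        , 309.49873433, 201.84521252],
       [  0.        ,   0.        ,   1.        ]]), 'tool_from_camera': array([[-1.60775099e-03, -9.55609732e-01, -2.94631049e-01,
         7.58804912e-02],
       [ 9.99998449e-01, -1.74836965e-03,  2.13862568e-04,
        -1.18423767e-03],
       [-7.19493136e-04, -2.94630248e-01,  9.55611061e-01,
        -7.14282163e-02],
       [ 0.00000000e+00,  0.00000000e+00,  0.00000000e+00,
         1.00000000e+00]])}
```

View pics/top0.png

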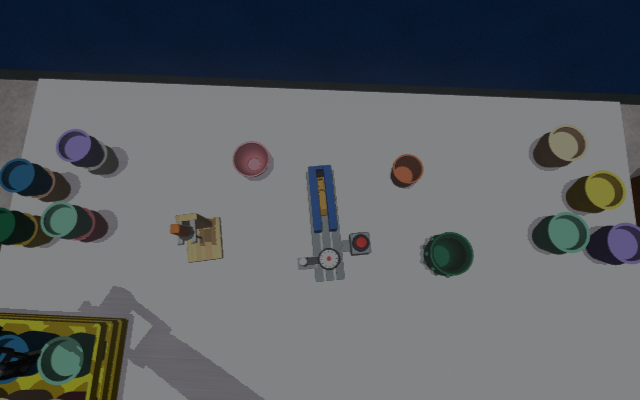

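View pics/scene0.png

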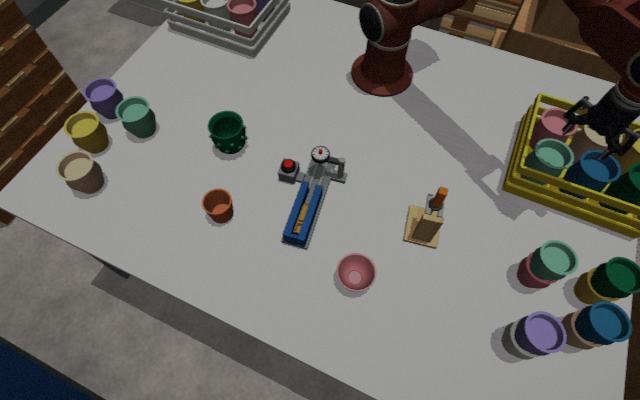

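The top view shows the gauge's blue block at (323,198), the comparator at (329,258), the button at (361,242), the stand at (203,238) with the handle at (178,229), the bowl at (251,159), the cup at (407,170) and the pot at (450,254). Next I'll measure these.

```bash
cat > h.py <<'E'
import numpy as np,cv2
from scipy.spatial.transform import Rotation as Ro
from station import ctrl
def pts(im,d,cm,T=None):
    K=cm['mtx'];v,u=np.mgrid[:400,:640]
    P=np.stack([(u-K[0,2])/K[0,0]*d,(v-K[1,2])/K[1,1]*d,d],-1)
    if T is None: return (P-cm['t'])@cm['R']
    return P@T[:3,:3].T+T[:3,3]
def wristT():
    o=ctrl.get_obs();A=np.eye(4);A[:3,:3]=Ro.from_rotvec(o['tool_rot']).as_matrix();A[:3,3]=o['tool_pos']
    return A@ctrl.camera_model('wrist')['tool_from_camera']
def ray(uv,z,cm,T=None):
    K=cm['mtx'];r=np.array([(uv[0]-K[0,2])/K[0,0],(uv[1]-K[1,2])/K[1,1],1.])
    if T is None: R=cm['R'].T;c=-R@cm['t']
    else: R=T[:3,:3];c=T[:3,3]
    r=R@r;return c+r*(z-c[2])/r[2]
def hsv(im): return cv2.cvtColor(im,cv2.COLOR_BGR2HSV).astype(int)
E
python3 - <<'E'
from h import *
for n in ['top','scene']:
    f=np.load(n+'0.npz');im,d=f['im'],f['d'];P=pts(im,d,ctrl.camera_model(n));H=hsv(im);h,s,v=H[...,0],H[...,1],H[...,2]
    Z=P[...,2];ok=(d>0)&(P[...,0]>.3)&(P[...,0]<.95)&(abs(P[...,1])<.45)
    print(n)
    def show(name,m,rect=False):
        q=P[m&ok]
        if len(q)<3: print(name,len(q));return
        print(name,len(q),'med',np.round(np.median(q,0),4),'min',np.round(q.min(0),3),'max',np.round(q.max(0),3))
        if rect: print('   rect',cv2.minAreaRect(q[:,:2].astype(np.float32)))
    show('blue',(h>100)&(h<125)&(s>120)&(Z>.056)&(Z<.068),True)
    show('orange',(h>5)&(h<18)&(s>150)&(Z>.16)&(Z<.26))
    show('orangetop',(h>5)&(h<18)&(s>150)&(Z>.21)&(Z<.26))
    show('red',((h<5)|(h>174))&(s>150)&(Z>.03)&(Z<.08)&(P[...,1]>-.2))
    show('redcap',((h<5)|(h>174))&(s>150)&(Z>.1))
    show('wood',(h>10)&(h<28)&(s>50)&(Z>.006)&(Z<.02)&(P[...,1]>.1),True)
    show('wood board',(h>10)&(h<28)&(s>40)&(Z>.125)&(Z<.145)&(P[...,1]>.1),True)
    show('brass',(h>12)&(h<28)&(s>100)&(Z>.015)&(Z<.05)&(abs(P[...,1])<.12)&(P[...,0]>.5),True)
E
python3 -c "
import cv2
a=cv2.imread('pics/top0.png')[150:295,155:385];b=cv2.imread('pics/scene0.png')[135:260,265:465]
cv2.imwrite('pics/c0.png',cv2.vconcat([cv2.resize(a,(480,300),interpolation=2),cv2.resize(b,(480,300),interpolation=2)]))"
```

```text
top
blue 942 med [ 0.6173 -0.0011  0.0625] min [ 0.532 -0.042  0.056] max [0.705 0.038 0.067]
   rect ((0.6187570691108704, -0.003034643828868866), (0.16892454028129578, 0.0584832988679409), 8.237465858459473)
orange 75 med [0.5032 0.3044 0.2108] min [0.495 0.295 0.207] max [0.513 0.314 0.214]
orangetop 58 med [0.5025 0.3048 0.2114] min [0.495 0.295 0.21 ] max [0.512 0.314 0.214]
red 91 med [ 0.5067 -0.1048  0.0673] min [ 0.494 -0.118  0.063] max [ 0.52  -0.092  0.072]
redcap 6 med [ 0.4607 -0.0249  0.1173] min [ 0.458 -0.026  0.116] max [ 0.463 -0.024  0.119]
wood 1020 med [0.4872 0.2941 0.0121] min [0.443 0.253 0.006] max [0.562 0.349 0.02 ]
   rect ((0.5017675757408142, 0.30533114075660706), (0.10976149141788483, 0.09034441411495209), 9.841665267944336)
wood board 164 med [0.5383 0.3081 0.1369] min [0.48  0.281 0.125] max [0.55  0.335 0.142]
   rect ((0.5130817890167236, 0.3072894811630249), (0.0706060528755188, 0.04880478233098984), 7.706426620483398)
brass 252 med [ 0.627  -0.0016  0.0342] min [ 0.578 -0.015  0.016] max [0.678 0.013 0.043]
   rect ((0.6284766793251038, -0.001509
[... 557 characters left out ...]
cap 11 med [ 0.4628 -0.0212  0.1163] min [ 0.458 -0.025  0.109] max [ 0.466 -0.019  0.118]
wood 612 med [0.5171 0.2866 0.012 ] min [0.445 0.255 0.006] max [0.564 0.361 0.02 ]
   rect ((0.5027672052383423, 0.30695241689682007), (0.11173047870397568, 0.08894585818052292), 10.92262077331543)
wood board 180 med [0.5426 0.3129 0.1359] min [0.483 0.288 0.125] max [0.553 0.339 0.142]
   rect ((0.5196396112442017, 0.30772629380226135), (0.06346472352743149, 0.04951519891619682), 15.01363754272461)
brass 169 med [ 0.6344 -0.0016  0.0332] min [ 0.581 -0.014  0.018] max [0.681 0.012 0.043]
   rect ((0.630980908870697, -0.001591506414115429), (0.1012686938047409, 0.01530812494456768), 7.918150424957275)
```

View pics/c0.png

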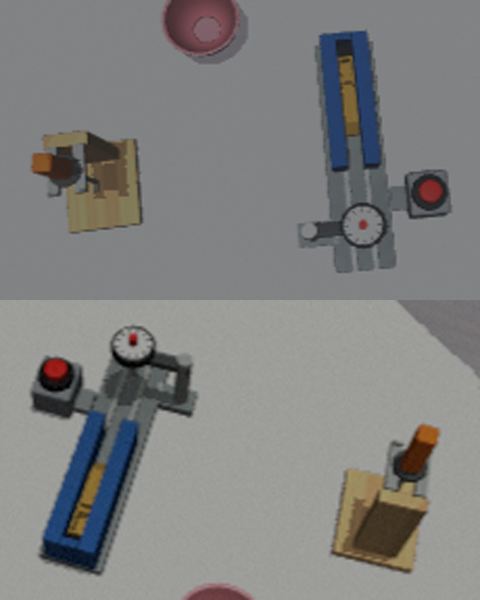

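```bash
cat >> h.py <<'E'
def go(pos,yaw,tilt=None):
    # tool z down, tool y at world angle yaw (deg)
    o=ctrl.get_obs();R0=Ro.from_rotvec(o['tool_rot']);y=np.deg2rad(yaw)
    Y=np.array([np.cos(y),np.sin(y),0]);Z=np.array([0,0,-1.]);X=np.cross(Y,Z)
    R1=Ro.from_matrix(np.stack([X,Y,Z],1))
    s=R0.inv().apply(np.array(pos)-o['tool_pos'])/.6;r=(R0.inv()*R1).as_rotvec()/(np.pi/2)
    print('t',o['t'],'pos',np.round(o['tool_pos'],4),'yaw',np.round(np.rad2deg(np.arctan2(*R0.as_matrix()[[1,0],1])),2),'F',np.round(o['contact_force'],1),'op',o['opening'])
    print('row',np.round(s,4),np.round(r,4))
E
python3 -c "
from h import *
go([.50,.31,.37],9.84)"
```

```text
t 0.1 pos [0.267  0.5646 0.3028] yaw 64.69 F [0.5 0.2 0.6] op 0.08552635132632157
row [-0.5325 -0.2178 -0.1118] [-1.200e-03  5.000e-04  6.094e-01]
```

Call:
apply_moves(rows=[-0.532,-0.218,-0.112,0,0,0.609,-0.532,-0.218,-0.112,0,0,0.609,-0.532,-0.218,-0.112,0,0,0.609,-0.532,-0.218,-0.112,0,0,0.609,-0.532,-0.218,-0.112,0,0,0.609,-0.532,-0.218,-0.112,0,0,0.609,-0.532,-0.218,-0.112,0,0,0.609,-0.532,-0.218,-0.112,0,0,0.609,-0.532,-0.218,-0.112,0,0,0.609,-0.532,-0.218,-0.112,0,0,0.609,-0.532,-0.218,-0.112,0,0,0.609], grip=1)

```text
t: 1.2
tool_pos: [0.4988, 0.3113, 0.3703]
tool_rot: [-2.019, -2.406, 0.002]
contact_force: [0.4, -0.5, 0.8]
opening: 0.0856
grip_force: 0.0
```

Run:
```python
from h import *
go([.50,.31,.37],9.84)
T=wristT();im,d=ctrl.get_image('wrist');cv2.imwrite('pics/w1.png',im);cm=ctrl.camera_model('wrist')
P=pts(im,d,cm,T);H=hsv(im);h,s,v=H[...,0],H[...,1],H[...,2];Z=P[...,2]
np.savez('w1.npz',im=im,d=d,T=T)
m=(h>5)&(h<18)&(s>140)&(Z>.2)&(Z<.225);q=P[m];print(len(q),np.median(q,0));print('handle',cv2.minAreaRect(q[:,:2].astype(np.float32)))
m=(h>8)&(h<28)&(s>40)&(Z>.127)&(Z<.145)&(P[...,0]>.52)&(P[...,0]<.57);q=P[m];print('board',cv2.minAreaRect(q[:,:2].astype(np.float32)))
m=(h>8)&(h<28)&(s>40)&(Z>.006)&(Z<.018)&(P[...,1]>.2);q=P[m];print('base',cv2.minAreaRect(q[:,:2].astype(np.float32)))
```

```text
t 1.2 pos [0.4988 0.3113 0.3703] yaw 10.01 F [ 0.4 -0.5  0.8] op 0.08559616126950743
row [-0.0025  0.0016  0.0005] [-0.0008  0.0001  0.0019]
626 [0.50178278 0.30935959 0.21189766]
handle ((0.5019431710243225, 0.30752718448638916), (0.019357308745384216, 0.019180962815880775), 7.242743015289307)
board ((0.5326762795448303, 0.3126460611820221), (0.02658095955848694, 0.04926810413599014), 9.924099922180176)
base ((0.5005499720573425, 0.3066408634185791), (0.10973118990659714, 0.0882473811507225), 10.08212947845459)
```

View pics/w1.png

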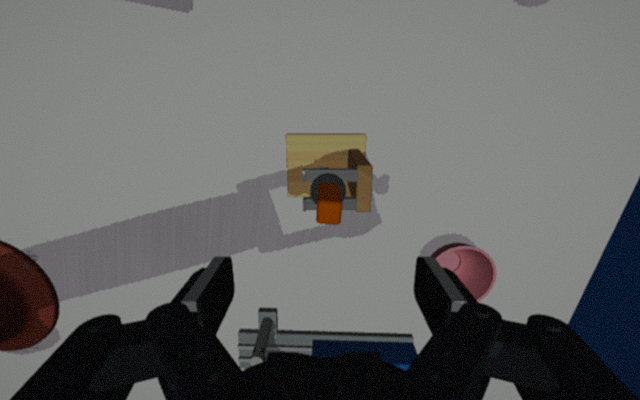

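The wrist view shows the hung pick (orange handle at (329,203), fork and board to its right), with nothing else near it. I'll descend and grip.

```bash
python3 -c "
from h import *
go([.502,.3072,.233],9.7)"
```

```text
t 1.25 pos [0.4988 0.3113 0.3705] yaw 10.01 F [-1.2 -0.5  0.1] op 0.0850901654294678
row [-0.0077  0.0043  0.2292] [-0.0006  0.0001  0.0035]
```

Call:
apply_moves(rows=[-0.008,0.004,0.1,0,0,0.0035,-0.008,0.004,0.15,0,0,0.0035,-0.008,0.004,0.19,0,0,0.0035,-0.008,0.004,0.229,0,0,0.0035,-0.008,0.004,0.229,0,0,0.0035,-0.008,0.004,0.229,0,0,0.0035])

```text
t: 1.85
tool_pos: [0.5025, 0.3066, 0.2337]
tool_rot: [-2.027, -2.4, 0.001]
contact_force: [-0.5, -0.3, 0.4]
opening: 0.0853
grip_force: 0.0
```

Call:
apply_moves(rows=[0,0,0,0,0,0,0,0,0,0,0,0,0,0,0,0,0,0,0,0,0,0,0,0,0,0,0,0,0,0,0,0,0,0,0,0,0,0,0,0,0,0,0,0,0,0,0,0], grip=0, grip_force=100)

```text
t: 2.65
tool_pos: [0.5034, 0.3061, 0.2346]
tool_rot: [2.028, 2.398, 0.002]
contact_force: [-0.4, -0.3, 5.8]
opening: 0.0188
grip_force: 97.9
```

```bash
python3 -c "
from h import *
go([.502,.3072,.283],9.7)"
```

```text
t 2.65 pos [0.5034 0.3061 0.2346] yaw 9.56 F [-0.4 -0.3  5.8] op 0.01879456910503578
row [ 0.0023 -0.0019 -0.0807] [ 0.0009 -0.0002 -0.0016]
```

Call:
apply_moves(rows=[0,0,-0.02,0,0,0,0,0,-0.035,0,0,0,0,0,-0.035,0,0,0,0,-0.03,-0.035,0,0,0,0,-0.06,-0.035,0,0,0,0,-0.1,-0.035,0,0,0,0,-0.142,-0.035,0,0,0,0,-0.142,-0.035,0,0,0,0,-0.142,-0.08,0,0,0,0,-0.142,-0.14,0,0,0,0,-0.142,-0.2,0,0,0,0,-0.142,-0.2,0,0,0])

```text
t: 3.85
tool_pos: [0.4213, 0.2927, 0.3606]
tool_rot: [2.026, 2.395, 0.017]
contact_force: [0.7, 0.3, -0.4]
opening: 0.019
grip_force: 98.2
```

Run:
```python
from h import *
a=np.deg2rad(8.3);ex=np.array([np.cos(a),np.sin(a)]);m=np.array([.5348,-.0152])
p=m+ex*.134;print(p)
go([*p,.345],8.3)
```

```text
[0.66739646 0.00414373]
t 3.85 pos [0.4213 0.2927 0.3606] yaw 9.55 F [ 0.7  0.3 -0.4] op 0.01902513098062115
row [-0.5424  0.3245  0.0279] [ 0.0071 -0.0021  0.0139]
```

Call:
apply_moves(rows=[-0.542,0.325,0.03,0,0,0.014,-0.542,0.325,0.03,0,0,0.014,-0.542,0.325,0.03,0,0,0.014,-0.542,0.325,0.03,0,0,0.014,-0.542,0.325,0.03,0,0,0.014,-0.542,0.325,0.03,0,0,0.014,-0.542,0.325,0.03,0,0,0.014,-0.542,0.325,0.05,0,0,0.014,-0.542,0.325,0.05,0,0,0.014,-0.542,0.325,0.05,0,0,0.014,-0.542,0.325,0.05,0,0,0.014,-0.542,0.325,0.05,0,0,0.014,-0.542,0.325,0.05,0,0,0.014,-0.542,0.325,0.05,0,0,0.014])

```text
t: 5.25
tool_pos: [0.6651, 0.0042, 0.3244]
tool_rot: [2.053, 2.377, 0.001]
contact_force: [0.0, 1.1, -0.7]
opening: 0.0187
grip_force: 98.2
```

Run:
```python
from h import *
go([.6674,.0041,.33],8.3)
T=wristT();im,d=ctrl.get_image('wrist');cv2.imwrite('pics/w2.png',im);cm=ctrl.camera_model('wrist')
np.savez('w2.npz',im=im,d=d,T=T)
cv2.imwrite('pics/w2c.png',cv2.resize(im[100:340,170:490],(800,600),interpolation=2))
P=pts(im,d,cm,T);H=hsv(im);h,s,v=H[...,0],H[...,1],H[...,2];Z=P[...,2]
m=(h>100)&(h<125)&(s>100)&(Z>.056)&(Z<.068);q=P[m];print('blue',cv2.minAreaRect(q[:,:2].astype(np.float32)),np.median(q[:,2]))
m=(h>12)&(h<28)&(s>80)&(Z>.015)&(Z<.045);q=P[m];print('brass',len(q),cv2.minAreaRect(q[:,:2].astype(np.float32)),q.min(0),q.max(0))
```

```text
t 5.25 pos [0.6651 0.0042 0.3244] yaw 8.36 F [ 0.   1.1 -0.7] op 0.018733263842671204
row [-0.0008  0.0038 -0.0094] [0.0006 0.0002 0.0007]
blue ((0.5852670669555664, -0.0190422460436821), (0.24912402033805847, 0.11099126189947128), 28.264585494995117) 0.06310717548768008
brass 1069 ((0.6553336381912231, -0.12489309906959534), (0.10095219314098358, 0.26676145195961), 12.191383361816406) [ 0.57925552 -0.25101267  0.01919111] [0.72920989 0.01087794 0.04499504]
```

View pics/w2c.png

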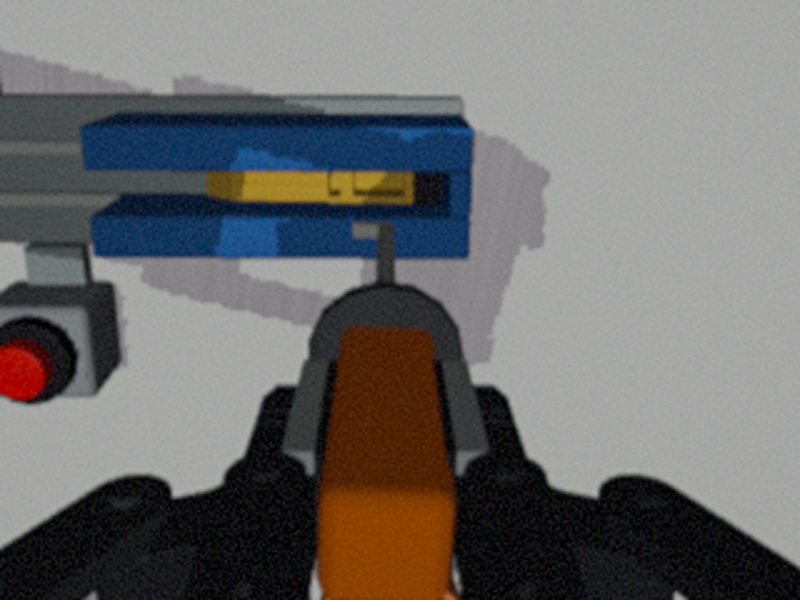

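The wrist crop shows the spacer in the slot with the bar at about crop (342,183), the pocket from 355 to 404, and the hook foot at (365,230) with the shaft at (386,235). Next I'll get positions in the gauge frame.

Run:
```python
from h import *
f=np.load('w2.npz');im,d,T=f['im'],f['d'],f['T'];cm=ctrl.camera_model('wrist')
P=pts(im,d,cm,T);H=hsv(im);h,s,v=H[...,0],H[...,1],H[...,2];Z=P[...,2]
reg=np.zeros((400,640),bool);reg[130:210,200:365]=1
m=reg&(h>100)&(h<125)&(s>100)&(Z>.057)&(Z<.068);q=P[m][:,:2].astype(np.float32)
r=cv2.minAreaRect(q);print('blue',r)
a=np.deg2rad(8.3);ex=np.array([np.cos(a),np.sin(a)]);ey=np.array([-ex[1],ex[0]])
g=lambda p:np.stack([(p-O)@ex,(p-O)@ey],-1)
O=np.array([.5348,-.0152])
B=g(q);print('blue in gauge',np.percentile(B,[.5,99.5],axis=0),B[:,1][(B[:,1]>0)].min(),B[:,1][B[:,1]<0].max(), 'inner',[np.percentile(B[B[:,1]>0,1],1),np.percentile(B[B[:,1]<0,1],99)])
m=reg&(h>12)&(h<28)&(s>80)&(Z>.012)&(Z<.05);q=g(P[m][:,:2]);print('brass',np.percentile(q,[.5,50,99.5],axis=0),np.percentile(P[m][:,2],[1,50,99]))
m=reg&(Z>.10)&(Z<.2);m[:184]=0;m[212:]=0
q=P[m];G=g(q[:,:2]);vv,uu=np.nonzero(m)
for row in range(184,212,2):
    k=vv==row
    if k.any(): print(row,uu[k].min(),uu[k].max(),np.round(G[k].min(0),4),np.round(G[k].max(0),4),np.round(np.median(q[k,2]),4))
# bar/pocket edges: intensity profile along brass midrow
print(v[173,240:345]); 
for c,z in [(253,.024),(301.5,.038),(311.5,.038),(334,.038)]: print(c,g(ray((c,174),z,cm,T)[:2]))
```

```text
blue ((0.6172374486923218, -0.001665312796831131), (0.16898728907108307, 0.05952765792608261), 8.102046012878418)
blue in gauge [[ 0.0009903  -0.02771911]
 [ 0.16723069  0.03123847]] 6.886391942529545e-05 -3.668631208232302e-05 inner [np.float64(0.004240336280962539), np.float64(-0.003097535406636021)]
brass [[ 0.0452116  -0.00931836]
 [ 0.09799363 -0.00273593]
 [ 0.14467506  0.00551064]] [0.0223704  0.03488959 0.04054638]
188 311 325 [0.1193 0.0036] [0.1319 0.0046] 0.1225
190 311 326 [0.1193 0.0028] [0.1328 0.0042] 0.1264
192 311 327 [0.1193 0.001 ] [0.1337 0.0045] 0.1268
194 311 327 [ 0.1193 -0.0011] [0.1336 0.004 ] 0.1264
196 321 327 [0.1285 0.0021] [0.1335 0.0046] 0.1472
198 321 327 [0.1285 0.0024] [0.1335 0.0044] 0.1541
200 321 327 [0.1285 0.0024] [0.1334 0.0042] 0.1597
202 320 327 [0.1277 0.0017] [0.1333 0.004 ] 0.1639
204 320 327 [0.1278 0.0019] [0.1333 0.004 ] 0.1701
206 320 327 [0.1279 0.0022] [0.1332 0.0047] 0.1744
208 320 327 [0.1279 0.0024] [0.1331 0.004 ] 0.1794
[ 82  88  83  82  89  84  85  85  81  88  85  80  85  92  94  87  99  91
  99  98  98  99 103 109 107 107 108 125 150 159 162 158 158 162 160 160
 163 161 160 163 161 160 160 160 162 163 160 163 161 160 164 162 161 162
 164 165 163 163 164 163 158 127 152 171 170 167 170 165 165 167 158 139
 160 168 171 167 169 165 168 167 149 141 125 117 119 114 119 118 115 120
 115 102 107 114 103  67  19  26  19  28  27  23  33  25  27]
253 [ 0.04445691 -0.00376552]
301.5 [ 0.10475229 -0.00084551]
311.5 [ 0.11651994 -0.00085521]
334 [ 0.14300077 -0.00087704]
```

Call:
apply_moves(rows=[0,0.004,0,0,0,0,0,0.004,0.03,0,0,0,0,0.004,0.06,0,0,0,0,0.004,0.09,0,0,0,0,0.004,0.117,0,0,0,0,0.004,0.117,0,0,0,0,0.004,0.117,0,0,0])

```text
t: 6.0
tool_pos: [0.6674, 0.0038, 0.2524]
tool_rot: [-2.054, -2.375, 0.002]
contact_force: [-0.4, -0.3, -0.6]
opening: 0.0193
grip_force: 98.2
```

Run:
```python
from h import *
a=np.deg2rad(8.3);ex=np.array([np.cos(a),np.sin(a)]);p=np.array([.6651,.0042])+.0025*ex
go([*p,.228],8.3);T=wristT()
im,d=ctrl.get_image('wrist');cv2.imwrite('pics/w3c.png',cv2.resize(im[130:250,220:420],(800,480),interpolation=2))
```

```text
t 6.0 pos [0.6674 0.0038 0.2524] yaw 8.3 F [-0.4 -0.3 -0.6] op 0.01925469946026658
row [0.0012 0.0005 0.0407] [-0.0011 -0.0003 -0.    ]
```

View pics/w3c.png

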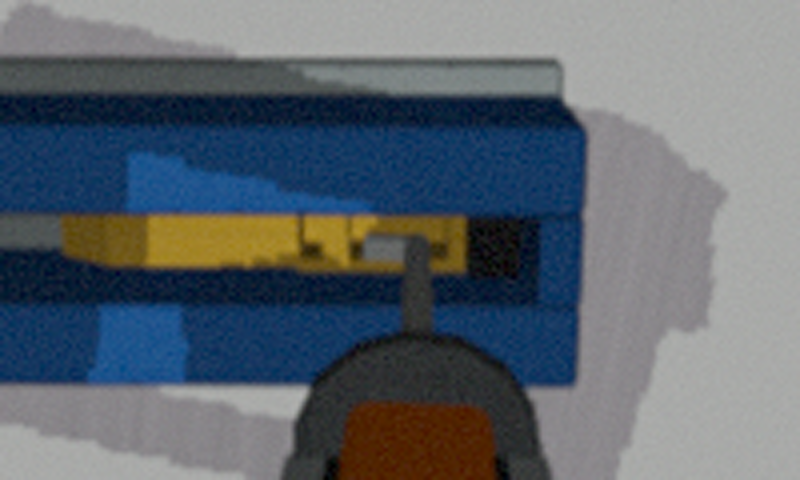

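Run:
```python
from h import *
T=wristT();cm=ctrl.camera_model('wrist')
a=np.deg2rad(8.3);ex=np.array([np.cos(a),np.sin(a)]);ey=np.array([-ex[1],ex[0]]);O=np.array([.5348,-.0152])
def g(u,v,z): p=ray((u/4+220-.4,v/4+130-.4),z,cm,T)[:2]-O;return np.round([p@ex,p@ey],4)
print('spacer -y edge top z34',g(250,270,.034),'z38 rear',g(460,273,.038))
print('foot',g(363,234,.0545),g(363,258,.0545),'shaft',g(404,250,.052),g(430,250,.052))
print('block inner edges',g(300,213,.062),g(300,304,.062),'outer',g(300,124,.062),g(300,382,.062))
print('bar/pocket',g(300,230,.034),g(351,230,.038),g(447,230,.038),g(468,230,.038))
```

```text
spacer -y edge top z34 [ 0.0927 -0.0106] z38 rear [ 0.144  -0.0102]
foot [0.1214 0.0038] [ 0.1213 -0.0018] shaft [ 0.1306 -0.0006] [ 0.1365 -0.0006]
block inner edges [0.108  0.0105] [ 0.1074 -0.0103] outer [0.1086 0.0301] [ 0.1069 -0.029 ]
bar/pocket [ 0.1052 -0.0005] [0.1178 0.0005] [0.1408 0.0005] [0.1458 0.0005]
```

Spacer centre is about 2 mm to the -y side of the hook, so I'll shift 1.5 mm and lower.

Call:
apply_moves(rows=[-0.0025,0,0,0,0,0,-0.0025,0,0.014,0,0,0,-0.0025,0,0.028,0,0,0,-0.0025,0,0.04,0,0,0,-0.0025,0,0.041,0,0,0,-0.0025,0,0.041,0,0,0,-0.0025,0,0.041,0,0,0])

```text
t: 6.75
tool_pos: [0.668, 0.0024, 0.2291]
tool_rot: [2.055, 2.376, 0.0]
contact_force: [-0.2, 0.2, -1.0]
opening: 0.0189
grip_force: 98.4
```

Run:
```python
from h import *
go([.6674,.0038,.228],8.3)
```

```text
t 6.75 pos [0.668  0.0024 0.2291] yaw 8.3 F [-0.2  0.2 -1. ] op 0.01886694779722768
row [ 0.0025 -0.0007  0.0018] [0.0001 0.     0.    ]
```

Call:
apply_moves(rows=[0,0,0.002,0,0,0,0,-0.008,0.002,0,0,0,0,-0.016,0.002,0,0,0,0,-0.022,0.002,0,0,0,0,-0.028,0.002,0,0,0,0,-0.034,0.002,0,0,0,0,-0.04,0.002,0,0,0,0,-0.04,0.002,0,0,0])

```text
t: 7.55
tool_pos: [0.6437, -0.0012, 0.2278]
tool_rot: [-2.055, -2.376, 0.0]
contact_force: [-0.0, 0.7, -0.7]
opening: 0.0192
grip_force: 98.3
```

Run:
```python
from h import *
go([.6674,.0038,.228],8.3)
a=np.deg2rad(8.3);ex=np.array([np.cos(a),np.sin(a)]);ey=np.array([-ex[1],ex[0]]);O=np.array([.5348,-.0152])
T=wristT();im,d=ctrl.get_image('wrist');cm=ctrl.camera_model('wrist');P=pts(im,d,cm,T);H=hsv(im);h,s,v=H[...,0],H[...,1],H[...,2];Z=P[...,2]
reg=np.zeros((400,640),bool);reg[130:215,160:400]=1
m=reg&(h>12)&(h<28)&(s>80)&(Z>.012)&(Z<.05);q=P[m][:,:2]-O;print('brass x',np.percentile(q@ex,[.5,99.5]),np.percentile(q@ey,[.5,99.5]))
print('tcp g',(ctrl.get_obs()['tool_pos'][:2]-O)@np.stack([ex,ey],1))
```

```text
t 7.55 pos [ 0.6437 -0.0012  0.2278] yaw 8.3 F [-0.   0.7 -0.7] op 0.019159367511396005
row [ 0.0025  0.0402 -0.0004] [-0.0002  0.     -0.    ]
brass x [0.03471702 0.13341178] [-0.00957656  0.00376371]
tcp g [ 0.10997297 -0.00185085]
```

Call:
apply_moves(rows=[0,-0.015,0,0,0,0,0,-0.03,0,0,0,0,0,-0.045,0,0,0,0,0,-0.06,0,0,0,0,0,-0.075,0,0,0,0,0,-0.09,0,0,0,0,0,-0.105,0,0,0,0,0,-0.12,0,0,0,0,0,-0.135,0,0,0,0,0,-0.15,0,0,0,0,0,-0.165,0,0,0,0,0,-0.165,0,0,0,0])

```text
t: 8.8
tool_pos: [0.5448, -0.0155, 0.2273]
tool_rot: [-2.054, -2.375, 0.002]
contact_force: [-0.7, 0.1, -1.1]
opening: 0.0187
grip_force: 98.3
```

Run:
```python
from h import *
a=np.deg2rad(8.3);ex=np.array([np.cos(a),np.sin(a)]);ey=np.array([-ex[1],ex[0]]);O=np.array([.5348,-.0152])
go([*(O-.037*ex-.0012*ey),.2275],8.3)
T=wristT();im,d=ctrl.get_image('wrist');cm=ctrl.camera_model('wrist');P=pts(im,d,cm,T);H=hsv(im);h,s,v=H[...,0],H[...,1],H[...,2];Z=P[...,2]
reg=np.zeros((400,640),bool);reg[130:215,160:400]=1
m=reg&(h>12)&(h<28)&(s>80)&(Z>.012)&(Z<.05);q=P[m][:,:2]-O;print('brass x',np.percentile(q@ex,[.5,99.5]),np.percentile(q@ey,[.5,99.5]))
print('tcp g',(ctrl.get_obs()['tool_pos'][:2]-O)@np.stack([ex,ey],1))
```

```text
t 8.8 pos [ 0.5448 -0.0155  0.2273] yaw 8.29 F [-0.7  0.1 -1.1] op 0.018687954280963672
row [ 0.0009 -0.0781 -0.0002] [-0.0013 -0.0001 -0.0001]
brass x [-0.06639505  0.0327726 ] [-0.00980725  0.01079067]
tcp g [ 0.01030703 -0.00177833]
```

Call:
apply_moves(rows=[0,-0.008,0,0,0,0,0,-0.016,0,0,0,0,0,-0.024,0,0,0,0,0,-0.032,0,0,0,0,0,-0.04,0,0,0,0,0,-0.048,0,0,0,0,0,-0.056,0,0,0,0,0,-0.064,0,0,0,0,0,-0.072,0,0,0,0,0,-0.078,0,0,0,0,0,-0.078,0,0,0,0,0,-0.078,0,0,0,0,0,-0.078,0,0,0,0])

```text
t: 10.15
tool_pos: [0.5007, -0.022, 0.2282]
tool_rot: [2.053, 2.375, 0.004]
contact_force: [5.2, 1.6, -2.7]
opening: 0.0189
grip_force: 98.6
```

Run:
```python
from h import *
a=np.deg2rad(8.3);ex=np.array([np.cos(a),np.sin(a)]);ey=np.array([-ex[1],ex[0]]);O=np.array([.5348,-.0152])
go([*(O-.037*ex-.0012*ey),.2275],8.3)
print('tcp g',(ctrl.get_obs()['tool_pos'][:2]-O)@np.stack([ex,ey],1))
T=wristT();im,d=ctrl.get_image('wrist');cm=ctrl.camera_model('wrist');P=pts(im,d,cm,T);H=hsv(im);h,s,v=H[...,0],H[...,1],H[...,2];Z=P[...,2]
reg=np.zeros((400,640),bool);reg[130:230,160:400]=1
m=reg&(h>12)&(h<28)&(s>80)&(Z>.012)&(Z<.05);q=P[m][:,:2]-O;print('brass x',np.percentile(q@ex,[.5,99.5]),np.percentile(q@ey,[.5,99.5]))
cv2.imwrite('pics/w4c.png',cv2.resize(im[110:260,200:440],(800,500),interpolation=2))
```

```text
t 10.15 pos [ 0.5007 -0.022   0.2282] yaw 8.3 F [ 5.2  1.6 -2.7] op 0.018912215792181632
row [ 0.001  -0.0038  0.0012] [ 0.0023  0.     -0.0001]
tcp g [-0.03470356 -0.00182548]
brass x [-0.1069268  -0.00635508] [-0.01761656  0.00972026]
```

View pics/w4c.png

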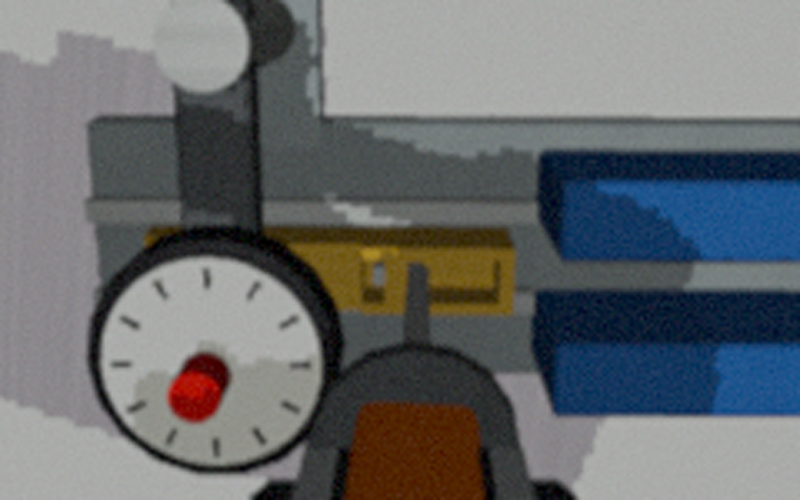

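The spacer is under the comparator (bar at crop (375,275), rear end at 515). It needs about 4 mm more to be centred; then I unhook.

Call:
apply_moves(rows=[0,-0.004,0,0,0,0,0,-0.008,0,0,0,0,0,-0.008,0,0,0,0,0,-0.008,0,0,0,0,0,-0.008,0,0,0,0,0,-0.008,0,0,0,0])

```text
t: 10.8
tool_pos: [0.4954, -0.0228, 0.2277]
tool_rot: [2.055, 2.376, 0.001]
contact_force: [5.2, 2.1, -3.0]
opening: 0.019
grip_force: 98.6
```

Call:
apply_moves(rows=[0,0.008,0,0,0,0,0,0.015,0,0,0,0,0,0.022,0,0,0,0,0,0.022,0,0,0,0,0,0.022,0,0,0,0])

```text
t: 11.3
tool_pos: [0.5081, -0.021, 0.2275]
tool_rot: [-2.054, -2.376, 0.001]
contact_force: [-0.4, 0.0, -1.1]
opening: 0.0191
grip_force: 98.6
```

Run:
```python
from h import *
a=np.deg2rad(8.3);ex=np.array([np.cos(a),np.sin(a)]);ey=np.array([-ex[1],ex[0]]);O=np.array([.5348,-.0152])
go([*(O-.037*ex-.0012*ey),.2275],8.3)
print('tcp g',(ctrl.get_obs()['tool_pos'][:2]-O)@np.stack([ex,ey],1))
T=wristT();im,d=ctrl.get_image('wrist');cm=ctrl.camera_model('wrist');P=pts(im,d,cm,T);H=hsv(im);h,s,v=H[...,0],H[...,1],H[...,2];Z=P[...,2]
reg=np.zeros((400,640),bool);reg[130:230,160:400]=1
m=reg&(h>12)&(h<28)&(s>80)&(Z>.012)&(Z<.05);q=P[m][:,:2]-O;print('brass x',np.percentile(q@ex,[.5,99.5]),np.percentile(q@ey,[.5,99.5]))
cv2.imwrite('pics/w5c.png',cv2.resize(im[110:260,200:440],(800,500),interpolation=2))
```

```text
t 11.3 pos [ 0.5081 -0.021   0.2275] yaw 8.31 F [-0.4  0.  -1.1] op 0.019064305989537105
row [ 0.0011 -0.0162  0.    ] [-0.0008 -0.      0.0001]
tcp g [-0.02727651 -0.00185128]
brass x [-0.11373797 -0.01531296] [-0.01734452  0.00984425]
```

View pics/w5c.png

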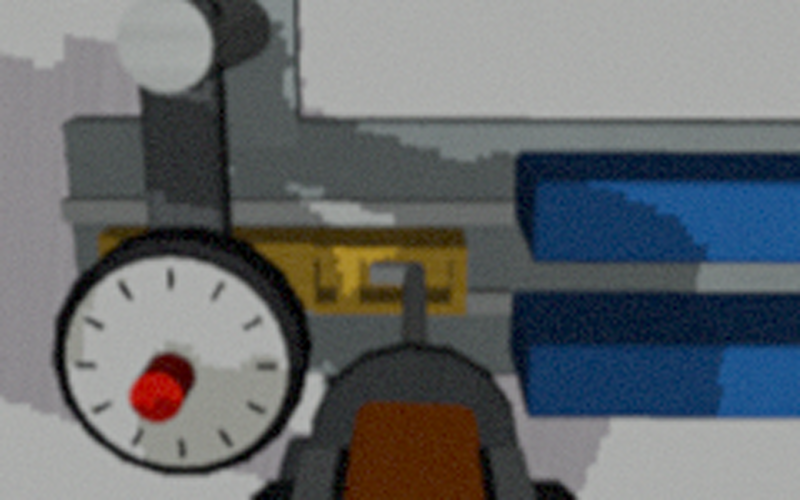

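Call:
apply_moves(rows=[0,0.003,0,0,0,0,0,0.003,-0.015,0,0,0,0,0.003,-0.03,0,0,0,0,0.003,-0.05,0,0,0,0,0.003,-0.09,0,0,0,0,0.003,-0.14,0,0,0,0,0.003,-0.21,0,0,0,0,0.003,-0.21,0,0,0,0,0.003,-0.21,0,0,0])

```text
t: 12.25
tool_pos: [0.5105, -0.0208, 0.3565]
tool_rot: [2.052, 2.373, 0.004]
contact_force: [-0.5, 0.1, -1.9]
opening: 0.019
grip_force: 98.8
```

Run:
```python
from h import *
go([.4196,.292,.3525],9.56)
```

```text
t 12.25 pos [ 0.5105 -0.0208  0.3565] yaw 8.31 F [-0.5  0.1 -1.9] op 0.01898525037926076
row [ 0.5377 -0.0747  0.0056] [ 0.0028  0.001  -0.0139]
```

Call:
apply_moves(rows=[0.538,-0.075,0,0,0,-0.014,0.538,-0.075,0,0,0,-0.014,0.538,-0.075,0,0,0,-0.014,0.538,-0.075,0,0,0,-0.014,0.538,-0.075,0,0,0,-0.014,0.538,-0.075,0,0,0,-0.014,0.538,-0.075,0,0,0,-0.014,0.538,-0.075,0,0,0,-0.014,0.538,-0.075,0,0,0,-0.014,0.538,-0.075,0,0,0,-0.014,0.538,-0.075,0,0,0,-0.014])

```text
t: 13.35
tool_pos: [0.4193, 0.2911, 0.3534]
tool_rot: [-2.031, -2.397, 0.001]
contact_force: [-0.4, 0.3, -1.2]
opening: 0.0189
grip_force: 98.7
```

Run:
```python
from h import *
go([.4196,.292,.2546],9.56)
T=wristT();im,d=ctrl.get_image('wrist');cm=ctrl.camera_model('wrist');P=pts(im,d,cm,T);Z=P[...,2]
# collar/shaft check in tool coordinates
K=np.linalg.inv(T@np.linalg.inv(ctrl.camera_model('wrist')['tool_from_camera']))
Q=P@K[:3,:3].T+K[:3,3]
m=(abs(Q[...,0])<.02)&(abs(Q[...,1])<.03)&(Q[...,2]>.1)&(Q[...,2]<.22)&(d>0)
for z in np.arange(.1,.21,.01):
    k=m&(abs(Q[...,2]-z)<.005)
    if k.sum()>3: print(round(z,3),k.sum(),np.round(Q[k].min(0),4),np.round(Q[k].max(0),4))
```

```text
t 13.35 pos [0.4193 0.2911 0.3534] yaw 9.45 F [-0.4  0.3 -1.2] op 0.018915374389161126
row [0.0014 0.0009 0.1646] [-0.0003  0.0002 -0.0012]
0.14 29 [ 0.002  -0.0039  0.137 ] [0.0041 0.0012 0.1449]
0.15 30 [ 0.0017 -0.004   0.1454] [0.0041 0.0013 0.1549]
0.16 30 [ 0.0014 -0.0041  0.1551] [0.0042 0.0014 0.1639]
0.17 27 [ 0.0013 -0.0042  0.1657] [0.0041 0.0015 0.1747]
0.18 22 [ 0.0019 -0.0035  0.1751] [0.0043 0.0016 0.185 ]
0.19 19 [ 0.0015 -0.0036  0.1857] [0.0041 0.0017 0.1949]
0.2 86 [-0.0011 -0.0127  0.1959] [0.0042 0.0018 0.203 ]
```

Call:
apply_moves(rows=[0.0015,0,0.06,0,0,0,0.0015,0,0.12,0,0,0,0.0015,0,0.16,0,0,0,0.0015,0,0.165,0,0,0,0.0015,0,0.165,0,0,0,0.0015,0.03,0.165,0,0,0,0.0015,0.06,0.165,0,0,0,0.0015,0.09,0.165,0,0,0,0.0015,0.12,0.165,0,0,0,0.0015,0.142,0.165,0,0,0,0.0015,0.142,0.165,0,0,0,0.0015,0.142,0.165,0,0,0])

```text
t: 14.6
tool_pos: [0.503, 0.3073, 0.2557]
tool_rot: [2.029, 2.398, 0.001]
contact_force: [0.4, 0.4, -1.4]
opening: 0.0192
grip_force: 98.6
```

Run:
```python
from h import *
go([.5034,.3061,.2346],9.56)
```

```text
t 14.6 pos [0.503  0.3073 0.2557] yaw 9.54 F [ 0.4  0.4 -1.4] op 0.019186047075980792
row [-0.0021  0.0003  0.0351] [ 0.0005 -0.0002 -0.0002]
```

Call:
apply_moves(rows=[-0.001,0,0.01,0,0,0,-0.001,0,0.02,0,0,0,-0.001,0,0.028,0,0,0,-0.001,0,0.034,0,0,0,-0.001,0,0.034,0,0,0,-0.001,0,0.034,0,0,0])

```text
t: 15.2
tool_pos: [0.5027, 0.3067, 0.2346]
tool_rot: [-2.028, -2.399, 0.0]
contact_force: [-1.1, -1.1, 2.0]
opening: 0.0188
grip_force: 98.8
```

Run:
```python
from h import *
go([.5034,.3061,.2346],9.56)
im,d=ctrl.get_image('scene');P=pts(im,d,ctrl.camera_model('scene'));H=hsv(im);h,s=H[...,0],H[...,1]
m=(h>5)&(h<18)&(s>150)&(P[...,2]>.15)&(P[...,2]<.24)&(abs(P[...,1]-.307)<.02)&(P[...,0]<.53);print(m.sum(),P[m].max(0),P[m].min(0))
```

```text
t 15.2 pos [0.5027 0.3067 0.2346] yaw 9.57 F [-1.1 -1.1  2. ] op 0.018817845615210747
row [-0.0012  0.001   0.0001] [-0.0001 -0.      0.0001]
11 [0.52663597 0.30423273 0.22602649] [0.49917609 0.29681322 0.17317126]
```

Call:
apply_moves(rows=[0,0,0,0,0,0,0,0,0,0,0,0,0,0,0,0,0,0,0,0,0,0,0,0,0,0,0,0,0,0,0,0,0,0,0,0,0,0,0,0,0,0,0,0,0,0,0,0], grip=1)

```text
t: 16.05
tool_pos: [0.5028, 0.3067, 0.2343]
tool_rot: [2.029, 2.399, 0.0]
contact_force: [0.5, 0.1, 0.3]
opening: 0.0853
grip_force: 0.0
```

Call:
apply_moves(rows=[0,0,-0.04,0,0,0,0,0,-0.08,0,0,0,0,0,-0.14,0,0,0,0,0,-0.2,0,0,0,0,0,-0.23,0,0,0,0,0,-0.23,0,0,0,0,0,-0.23,0,0,0])

```text
t: 16.75
tool_pos: [0.5026, 0.3066, 0.371]
tool_rot: [-2.028, -2.398, 0.002]
contact_force: [2.0, -0.3, -0.6]
opening: 0.0852
grip_force: 0.0
```

Run:
```python
from h import *
go([.507,-.105,.2],8.3)
T=wristT();im,d=ctrl.get_image('wrist');cm=ctrl.camera_model('wrist')
P=pts(im,d,cm,T);H=hsv(im);h,s,v=H[...,0],H[...,1],H[...,2];Z=P[...,2]
m=(h>5)&(h<18)&(s>140)&(Z>.2)&(Z<.225);q=P[m];print(len(q),np.median(q,0));print('handle',cv2.minAreaRect(q[:,:2].astype(np.float32)))
it,dt=ctrl.get_image('top')
a=im[90:290,220:440];b=it[150:295,155:385]
cv2.imwrite('pics/c6.png',cv2.hconcat([cv2.resize(a,(395,360),interpolation=2),cv2.resize(b,(400,360),interpolation=2)]))
```

```text
t 16.75 pos [0.5026 0.3066 0.371 ] yaw 9.56 F [ 2.  -0.3 -0.6] op 0.0852084855298556
row [-0.6776 -0.1063  0.2853] [-0.0009  0.0002  0.014 ]
626 [0.50105046 0.31010292 0.21194758]
handle ((0.5013383626937866, 0.30805084109306335), (0.019735654816031456, 0.01967761106789112), 8.141212463378906)
```

View pics/c6.png

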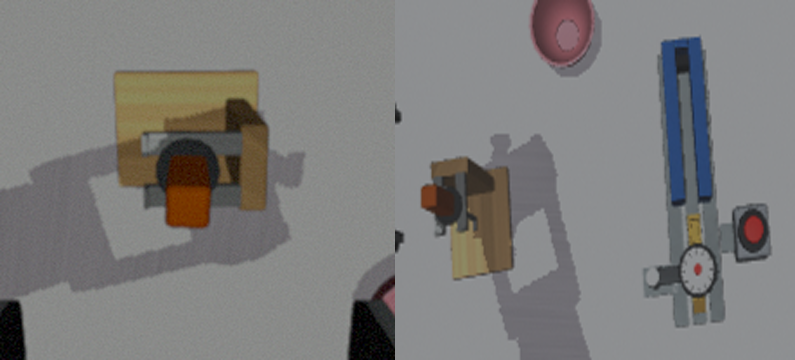

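The pick hangs in the fork (handle top at crop (188,200)), and the spacer is still under the comparator. Now the button.

Call:
apply_moves(rows=[-0.678,-0.106,0,0,0,0.014,-0.678,-0.106,0,0,0,0.014,-0.678,-0.106,0,0,0,0.014,-0.678,-0.106,0,0,0,0.014,-0.678,-0.106,0,0,0,0.014,-0.678,-0.106,0,0,0,0.014,-0.678,-0.106,0,0,0,0.014,-0.678,-0.106,0,0,0,0.014,-0.678,-0.106,0,0,0,0.014,-0.678,-0.106,0.1,0,0,0.014,-0.678,-0.106,0.2,0,0,0.014,-0.678,-0.106,0.28,0,0,0.014,-0.678,-0.106,0.28,0,0,0.014,-0.678,-0.106,0.28,0,0,0.014], grip=0)

```text
t: 18.25
tool_pos: [0.5045, -0.1033, 0.198]
tool_rot: [-2.047, -2.369, 0.006]
contact_force: [-0.7, 0.5, -0.9]
opening: 0.0001
grip_force: 0.0
```

Run:
```python
from h import *
go([.507,-.105,.152],8.3)
T=wristT();im,d=ctrl.get_image('wrist');cm=ctrl.camera_model('wrist')
P=pts(im,d,cm,T);H=hsv(im);h,s,v=H[...,0],H[...,1],H[...,2];Z=P[...,2]
m=((h<5)|(h>174))&(s>130)&(Z>.05)&(Z<.08)&(abs(P[...,1]+.105)<.03)&(abs(P[...,0]-.507)<.03);q=P[m];print(m.sum(),np.median(q,0),q.min(0),q.max(0)) if m.any() else print('none')
```

```text
t 18.25 pos [ 0.5045 -0.1033  0.198 ] yaw 8.33 F [-0.7  0.5 -0.9] op 8.350810569398185e-05
row [-0.0038  0.0045  0.0766] [-0.0065 -0.0037  0.0003]
1276 [ 0.50592516 -0.10284299  0.06801334] [ 0.49188256 -0.12342437  0.05582518] [ 0.52624468 -0.0829629   0.07064955]
```

Call:
apply_moves(rows=[-0.002,0.004,0.04,0,0,0,-0.002,0.004,0.08,0,0,0,-0.002,0.004,0.094,0,0,0,-0.002,0.004,0.098,0,0,0,-0.002,0.004,0.102,0,0,0,-0.002,0.004,0.105,0,0,0,-0.002,0.004,0.105,0,0,0,-0.002,0.004,0.105,0,0,0])

```text
t: 19.1
tool_pos: [0.5106, -0.106, 0.1421]
tool_rot: [2.054, 2.375, 0.001]
contact_force: [-0.8, -0.5, 0.3]
opening: -0.0001
grip_force: 0.0
```

Call:
apply_moves(rows=[0,-0.006,0,0,0,0,0,-0.006,0.005,0,0,0,0,-0.006,0.008,0,0,0,0,-0.006,0.011,0,0,0,0,-0.006,0.011,0,0,0,0,-0.006,0.011,0,0,0])

```text
t: 19.7
tool_pos: [0.5068, -0.1066, 0.135]
tool_rot: [2.055, 2.376, -0.0]
contact_force: [-2.0, -1.1, 4.5]
opening: -0.0002
grip_force: 2.0
```

Call:
apply_moves(rows=[0,0,0.0015,0,0,0,0,0,0.003,0,0,0,0,0,0.003,0,0,0,0,0,0.003,0,0,0])

```text
t: 20.1
tool_pos: [0.5068, -0.1066, 0.1336]
tool_rot: [2.055, 2.376, -0.001]
contact_force: [-3.7, -0.1, 8.1]
opening: -0.0003
grip_force: 3.8
```

Force rose past 5 N at the stop, so the button is fully down. I'll let go and retreat.

Call:
apply_moves(rows=[0,0,-0.02,0,0,0,0,0,-0.06,0,0,0,0,0,-0.13,0,0,0,0,0,-0.2,0,0,0,0,0,-0.25,0,0,0,0,0,-0.25,0,0,0,0,0,-0.25,0,0,0,0,0,-0.25,0,0,0,0,0,-0.25,0,0,0])

```text
t: 21.0
tool_pos: [0.5059, -0.1061, 0.2807]
tool_rot: [-2.052, -2.374, 0.002]
contact_force: [-0.9, 0.3, 0.4]
opening: 0.0001
grip_force: 0.0
```

Run:
```python
from h import *
go([.507,-.105,.2],8.3)
im,d=ctrl.get_image('scene');P=pts(im,d,ctrl.camera_model('scene'));H=hsv(im);h,s=H[...,0],H[...,1]
m=(h>5)&(h<18)&(s>150)&(P[...,2]>.15)&(P[...,2]<.24)&(P[...,1]>.2)&(P[...,1]<.35)&(P[...,0]<.55)&(P[...,0]>.4);print('handle',m.sum(),np.median(P[m],0),P[m].max(0))
m=((h<5)|(h>174))&(s>130)&(abs(P[...,1]+.105)<.025)&(abs(P[...,0]-.507)<.025)&(P[...,2]<.09);print('button',m.sum(),np.percentile(P[m],[50,95],axis=0) if m.any() else '')
print(ctrl.finish_job())
```

```text
t 21.0 pos [ 0.5059 -0.1061  0.2807] yaw 8.3 F [-0.9  0.3  0.4] op 0.0001242820073750063
row [0.0012 0.0026 0.1345] [-0.0021 -0.0012  0.    ]
handle 171 [0.51191363 0.30864422 0.19362923] [0.51523551 0.31837369 0.21487167]
button 84 [[ 0.51039793 -0.10008672  0.06531975]
 [ 0.5210843  -0.08962921  0.06898635]]
the job is handed in; nothing more can be done
None
```

I dragged the spacer under the comparator's spindle, hung the pick back in its fork, pressed the zero button to its stop and let go, and handed the job in at about 21 s of the 72 s; no verdict was returned.

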